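Clamp a counting chamber with the outer of two concentric knobs

TASK

Lay the steel counting chamber flat on the viewer's slide bed, lengthwise between the end stop and the jaw, and let go of it. Then turn only the outer of the two concentric knobs clockwise until the jaw has pushed the chamber against the end stop and holds it snugly, with about 10 N and never above 25 N, going by feel. Do not turn the inner knob, do not press or bang the chamber down hard, and leave everything else on the bench where it is.

Things in the scene. Friction and masses are not known exactly. Their poses are not given: they have to be found in the camera images.
- viewer: The viewer: low white instrument bolted to the bench, housing 150 mm (its x) by 280 mm (its y) by 60 mm high. Origin at the centre of its underside, z up. On its top, along its y: at +y the two concentric knobs on a neck 40 mm across; at -y the slide bed between a fixed end stop (-y end) and a moving jaw (knob side) that closes towards -y. End stop: 44 mm wide, top 86 mm above the bench.
- bay (a point): Middle of the top of the slide bed, 72 mm above the bench, axes as the viewer's. The bed is a strip 30 mm wide (x), 74 mm long (y), 12 mm above the housing top. With the jaw as at the start, a chamber centred here along the viewer's y has at least 6 mm free at each end. The end stop's face lies 44 to 58 mm from here towards -y, set differently each time and not measured.
- chamber_center (a point): Centre of the counting chamber, a loose plain steel slab with a small glass window on top, 36 mm (its x) by 76 mm (its y) by 12 mm thick, about 100 g, lying flat, window up, on the bench. Its length is along its own y axis; either way round will do. This point is half-way up, 6 mm above its underside.
- pad: Sprung rubber face of the moving jaw, 34 mm wide (viewer x), 16 mm high, centred 79 mm above the bench; origin at the middle of its clamping face. It yields about 1 mm per 6 N of clamping force (6 mm at most).
- coarse_grip (a point): On the vertical axis of the two concentric knobs, at mid-height of the outer knob, 90 mm above the bench; axes as the viewer's, does not turn. Outer knob: black, knurled, 62 mm across, from 78 to 102 mm above the bench, 18 mm free beneath it around the neck. It lies 95 mm from the viewer's origin towards its +y.
- coarse (a joint): Angle of the outer knob (rad), growing clockwise seen from above. Each rad closes the jaw by 25 mm. Starts at 0 to 0.16, needs 0.45 to 1.35 rad more to clamp; stays where left. Resists with 0.5 N m of friction plus 0.025 N m per N of clamping. At rest the friction can hide the rest: compare the torque in motion, or after equal small steps, with that of the free jaw; 0.04 rad adds up to 6 N.
- fine (a joint): Angle of the inner knob (rad), clockwise seen from above. Friction only about 0.015 N m. It is the cross feed, already set.
- fine_mark (a point): End of the white index line on top of the inner knob, 20 mm from the knobs' axis. Inner knob: black, knurled, 44 mm across, from 104 to 124 mm above the bench, just above the outer knob; very easily turned.
- dropper: Bystander: small amber dropper bottle, 32 mm across, 75 mm tall; origin at the centre of its foot.
- dish: Bystander: shut clear plastic dish, 58 mm across, 14 mm high; origin at the centre of its underside.
- stain: Bystander: amber bottle with white cap, 48 mm across, 100 mm tall, behind the viewer; origin under its centre.
- beaker: Bystander: clear open beaker, 70 mm across, 90 mm tall; origin under its centre.
- slidebox: Bystander: flat grey box for slides, 85 x 130 x 35 mm; origin under its centre.
- jar: Bystander: glass jar with steel lid, 60 mm across, 70 mm tall; origin under its centre.
- pen: Bystander: black pen lying on the bench, 10 mm thick, 130 mm long; origin at the middle of its underside.
- chamber: The same counting chamber; origin at the centre of its underside, axes as above.
Not all that is in view belongs to the job. Several things look just like the chamber: the one meant starts farthest from the robot's base.

How it is judged:
By the outcome, as a careful person would: the job done as asked, in the order asked, and still so for the second after the job is handed in, with the robot touching nothing.
It also fails if it takes over 70 s, if anything falls off the work surface, if the arm or the gripper's body presses on something with over 40 N, if the wrist force passes 120 N, or if a joint passes its speed limit or range.

ROBOT

A 6-joint arm with a two-finger parallel gripper is mounted at the origin on the work surface. World frame = base frame: x ahead of the robot, y to its left, z up, the work surface at z = 0. Lengths are in mm, angles in rad, forces in N, time in s.
With the tool pointing down it reaches from about 275 to 750 mm from the base axis. Payload 10.2 kg.
Tool frame: the origin (TCP) lies at the very end of the fingers, on their centre line; the grasp point (between the pads) lies 19 mm behind it; z points along the fingers, y is the line along which they close (so a half turn about z gives the same grasp; the last joint's range is limited). The gripper opens to 85 mm and grips with 20 to 120 N. Pads are 22 mm wide; open, the fingers measure 114 mm over their backs; the gripper's body (76 mm by 85 mm) begins 54 mm behind the grasp point. The pads swing forward as they close: fully open they stand 13 mm farther back than shut.
Start: joints at [0.978, 0.313, 1.498, -0, 1.331, -0.223], TCP at [189.763, 489.511, 231.294] pointing down, gripper open.
Joint ranges: [-2.94, 2.94], [-0.97, 2.17], [0.19, 2.56], [-1.23, 4.37], [0.02, 3.11], [-2.88, 2.88]. Speed limits (rad/s): [2.39, 2.39, 3.01, 3.14, 3.14, 3.14].

INTERFACE

Orientations are given as a unit quaternion [w, x, y, z].
In Python, from rig import ctrl, vision gives the robot as it stands. The module is installed in compiled form; this text tells all that it offers.
- The arm moves only by the tool play_rows, never from a script. Its arguments are lists of equal length, an entry for each row: "translation": the shift along the tool's x, y, z in m, a list of three; "rotation": the turn, a rotation vector about the tool's x, y, z in rad, a list of three; "gripper": the gripper's target within -1 to 1 (shut at 1, half-way at 0, fully open at -1). A call has 1 to 10 rows; each row is the pose to reach, as a shift and turn from the pose commanded when the call began, along the tool's axes at that moment; what a row does not reach only later rows make up. A row lasts 1/8 s, in which the tool goes at most 62.5 mm and 10.7 degrees, less where a joint would pass 70% of its speed; a pose out of reach is approached as far as the arm can. A call with a gripper value outside its range is refused whole. The fingers move at their own pace and stop on an object; "force" is the grip in N (left out, the last holds). Time passes only in rows, so rows that repeat a pose let the fingers close. It gives the time, the measured TCP pose, the force, the opening and the grip force at its end, in the units of the state.
- ctrl.sense(): the state, without advancing time (a new reading comes with each control period).
- vision.capture(name): name is "scene" or "top" or "wrist"; returns a dict with "pixels" (384x512x3 uint8, red, green, blue), "vfov" (degrees; the focal length in pixels is half the picture's height over the tangent of half this angle, whatever the lens; pixels are square), "cx", "cy" (the principal point, pixels), "rvec" (rotation vector, rad) and "tvec" (3), from world to camera coordinates, as OpenCV has them; the wrist camera has in their place "mount" (4x4, takes a point from camera to tool coordinates, whose origin is the TCP and whose axes are the flange's). Camera axes: x right, y down, z forward; pixel columns grow to the right and rows downward; lengths in mm; the calibration is good to about 2 mm. The wrist camera is an equidistant fisheye: a pixel r from the principal point sees the ray r / f radians off the axis. A picture is of the moment at which its call begins: read the wrist's pose just before it. There is no depth.
- ctrl.finish_job(): hands the job in; it is judged then, once.
The state is a dict: "time_s": time; "joints": joint angles; "dq": joint speeds; "tau": joint torques, N m; "eef_pos": TCP position; "ee_rot": TCP orientation; "force": force on the tool from outside, world axes, zero at the start; "wrist_torque": the same for the moment, N m; "grip_width": opening from 0.0 (shut) to 1.0 (fully open); "grip_force": force on a finger pad.
Only numpy, scipy, OpenCV 4.12 (cv2) and the standard library are available. Lean on these libraries where they do the work, as an engineer would, in place of code of your own. Each camera call takes 0.05 s, during which the arm holds its last target. There are 200 camera calls.

## Working session

There is one attempt and no reset: what is moved stays moved. The work goes in short steps, Python scripts to look and compute and a tool call to move; the robot and the scene stay as the last step left them, time stands still between calls to the robot, and variables do not carry over. Pictures are saved under pics/ and viewed, at most 10 in all, crops included, and the job is handed in when it is done.

Besides the shell and the picture viewer there is one more tool, called after "Request:" by a JSON object that holds its "name" and its "arguments", one argument or row to a line. play_rows: Moves the arm, as the interface text tells. Its arguments: {"type":"object","properties":{"translation":{"type":"array"},"rotation":{"type":"array"},"gripper":{"type":"array"},"force":{"type":"number"}},"required":["translation","rotation","gripper"]}

```bash
mkdir -p pics; ls; python3 - <<'E'
from rig import ctrl, vision
import cv2
s=ctrl.sense(); print(s)
import numpy as np
for n in("scene","top"):
    d=vision.capture(n); cv2.imwrite(f"pics/{n}0.png",cv2.resize(d["pixels"][:,:,::-1],(800,600),interpolation=cv2.INTER_CUBIC)); print({k:v for k,v in d.items() if k!="pixels"})
    np.save(f"pics/{n}0.npy",d["pixels"])
d=vision.capture("wrist");print({k:v for k,v in d.items() if k!="pixels"})
E
```

```text
pics
{'time_s': 0.0, 'joints': array([ 9.77590237e-01,  3.13452489e-01,  1.49841459e+00,  1.57405196e-05,
        1.33100229e+00, -2.23369677e-01]), 'dq': array([-0.0004848 , -0.00094019,  0.00038308, -0.00063803,  0.0006866 ,
        0.00149393]), 'tau': array([ 7.67035544e-04, -4.12249589e+01, -2.59752399e+01, -2.49257357e-05,
        3.98536708e-03, -4.99595970e-06]), 'eef_pos': array([189.61856871, 489.2947571 , 230.74226899]), 'ee_rot': array([-2.60469440e-04,  1.83867939e-01,  9.82950748e-01, -5.82853981e-04]), 'force': array([-6.76337450e-04,  7.64142257e-01, -5.19643264e-01]), 'wrist_torque': array([0.00693696, 0.01651009, 0.05396159]), 'grip_force': 0.0, 'grip_width': 0.9985563085586003}
{'vfov': 52.52957200831046, 'cx': 254.5743976012675, 'cy': 194.81615797818563, 'rvec': array([ 2.12974652,  1.47375601, -0.44685984]), 'tvec': array([-239.3588228 , -331.52073721, 1366.65805015])}
{'vfov': 53.91405761814836, 'cx': 254.93674959202605, 'cy': 199.41652183502495, 'rvec': array([ 2.1582826 , -2.21526974,  0.06831086]), 'tvec': array([  79.4680649 ,  551.75011791, 1219.94784149])}
{'vfov': 65.70646984690485, 'cx': 255.549953897286, 'cy': 191.7040465733072, 'mount': array([[-1.80747350e-04, -9.52527445e-01, -3.04452680e-01,
         7.80740006e+01],
       [ 9.99999376e-01, -5.07752686e-04,  9.94903810e-04,
        -4.38945694e-01],
       [-1.10225985e-03, -3.04452310e-01,  9.52526942e-01,
        -1.42916505e+02],
       [ 0.00000000e+00,  0.00000000e+00,  0.00000000e+00,
         1.00000000e+00]])}
```

View pics/top0.png

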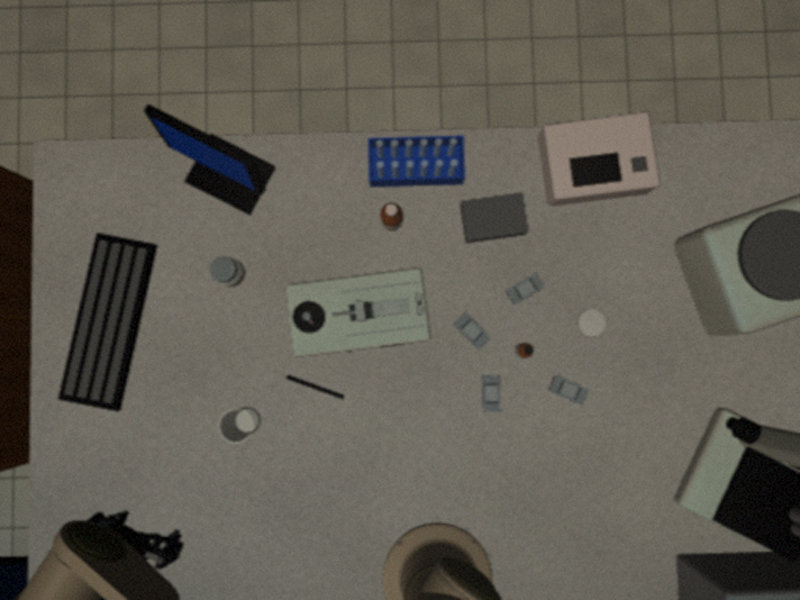

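View pics/scene0.png

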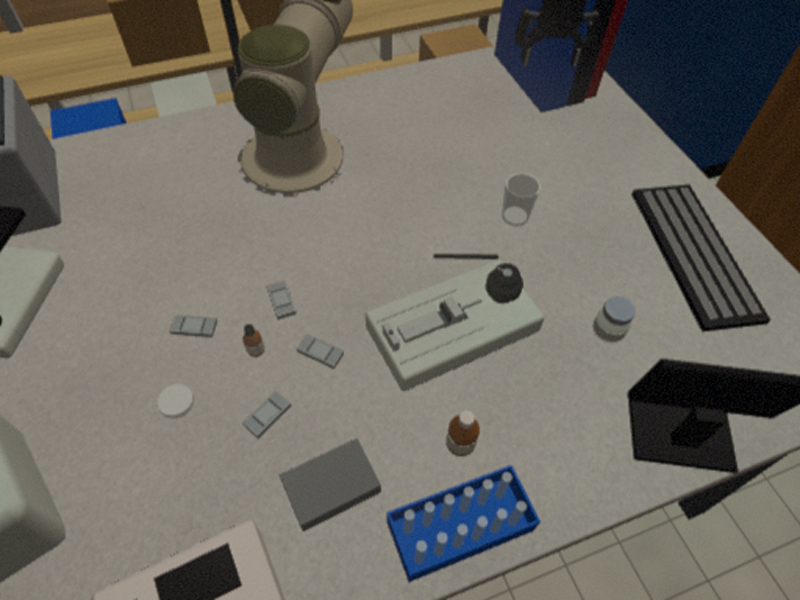

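The top view shows four look-alike chambers at (524,288), (471,330), (491,393) and (568,389). The one at (524,288) looks farthest from the base at (437,590). The viewer has its knobs at (309,317) and its end stop at (420,302). The scene view agrees: the knob is at (505,283) and the far chamber at (267,413).

```bash
cat > h.py <<'E'
import numpy as np, cv2
from rig import ctrl, vision
from scipy.spatial.transform import Rotation as R
def rot(q): return R.from_quat([q[1],q[2],q[3],q[0]])
def K(d):
    f=192/np.tan(np.radians(d["vfov"]/2)); return f,d["cx"],d["cy"]
def shot(name):
    s=ctrl.sense(); d=vision.capture(name); d["s"]=s; return d
def ray(d,uv):
    uv=np.atleast_2d(np.array(uv,float)); f,cx,cy=K(d); x=(uv-[cx,cy])/f
    if "mount" in d:
        r=np.linalg.norm(x,axis=1)[:,None]; v=np.hstack([x/np.maximum(r,1e-9)*np.sin(r),np.cos(r)])
        M=d["mount"]; Rt=rot(d["s"]["ee_rot"])
        return d["s"]["eef_pos"]+Rt.apply(M[:3,3]), Rt.apply(v@M[:3,:3].T)
    Rm=cv2.Rodrigues(d["rvec"])[0]; v=np.hstack([x,np.ones((len(x),1))])
    return -Rm.T@d["tvec"], v@Rm
def onz(d,uv,z):
    o,v=ray(d,uv); return o+v*((z-o[2])/v[:,2])[:,None]
def project(d,P):
    P=np.atleast_2d(np.array(P,float)); f,cx,cy=K(d)
    if "mount" in d:
        M=d["mount"]; q=rot(d["s"]["ee_rot"]).inv().apply(P-d["s"]["eef_pos"]); q=(q-M[:3,3])@M[:3,:3]
        n=np.linalg.norm(q[:,:2],axis=1)[:,None]; return q[:,:2]/n*np.arctan2(n,q[:,2:])*f+[cx,cy]
    q=P@cv2.Rodrigues(d["rvec"])[0].T+d["tvec"]; return q[:,:2]/q[:,2:]*f+[cx,cy]
E
python3 - <<'E'
from h import *
np.set_printoptions(precision=1,suppress=True)
d=shot("top"); k=1.5625
for n,u,z in [("far",(524,288),12),("b",(471,330),12),("c",(491,393),12),("d",(568,389),12),("knob",(309,317),124),("stop",(420,302),86),("base",(437,590),0),("c1",(288,285),60),("c2",(421,268),60),("c3",(430,340),60),("c4",(294,356),60),("dropper",(525,350),75),("stain",(391,210),100)]:
    p=onz(d,np.array(u)/k,z)[0]; print(n,p,np.hypot(*p[:2]))
s=ctrl.sense(); print(rot(s["ee_rot"]).as_matrix())
E
```

```text
far [ 597.  -201.7   12. ] 630.1596857397724
b [511.2 -86.7  12. ] 518.5310736250722
c [ 378.6 -124.    12. ] 398.3717213063782
d [ 382.7 -285.1   12. ] 477.2278162480896
knob [540.8 236.5 124. ] 590.2575454007201
stop [567.1  21.5  86. ] 567.5512603818776
base [-23.4   0.2   0. ] 23.37877181335873
c1 [611. 288.  60.] 675.4769710608662
c2 [638.6  16.5  60. ] 638.86264523988
c3 [491.7   2.5  60. ] 491.7087352642337
c4 [466.6 277.9  60. ] 543.0783960887567
dropper [ 466.7 -185.3   75. ] 502.09915327788826
stain [750.4  74.2 100. ] 754.0467516271164
[[-0.9  0.4 -0. ]
 [ 0.4  0.9 -0. ]
 [ 0.  -0.  -1. ]]
```

```bash
cat >> h.py <<'E'
def go(p,ydeg):
    "tool-frame shift (m) and rotvec for TCP world p, tool y at ydeg, pointing down"
    s=ctrl.sense(); Rt=rot(s["ee_rot"]); a=np.radians(ydeg); y=np.array([np.cos(a),np.sin(a),0]); z=np.array([0,0,-1.])
    T=R.from_matrix(np.c_[np.cross(y,z),y,z])
    print("shift",np.round(Rt.inv().apply(np.array(p)-s["eef_pos"])/1000,4),"rot",np.round((Rt.inv()*T).as_rotvec(),4),"at",np.round(s["eef_pos"],1),"t",s["time_s"])
E
python3 -c "
from h import *
go([540,110,280],30)"
```

```text
shift [-0.4638 -0.2272 -0.049 ] rot [-8.000e-04  1.000e-04  6.774e-01] at [189.7 489.4 231. ] t 0.2
```

Request:
{"name": "play_rows", "arguments": {
  "translation": [
    [-0.464,-0.227,-0.049],
    [-0.464,-0.227,-0.049],
    [-0.464,-0.227,-0.049],
    [-0.464,-0.227,-0.049],
    [-0.464,-0.227,-0.049],
    [-0.464,-0.227,-0.049],
    [-0.464,-0.227,-0.049],
    [-0.464,-0.227,-0.049],
    [-0.464,-0.227,-0.049],
    [-0.464,-0.227,-0.049]
  ],
  "rotation": [
    [0,0,0.677],
    [0,0,0.677],
    [0,0,0.677],
    [0,0,0.677],
    [0,0,0.677],
    [0,0,0.677],
    [0,0,0.677],
    [0,0,0.677],
    [0,0,0.677],
    [0,0,0.677]
  ],
  "gripper": [-1,-1,-1,-1,-1,-1,-1,-1,-1,-1]
}}

```text
time_s: 1.45
eef_pos: [540.5, 109.8, 279.8]
ee_rot: [-0.0, 0.5, 0.866, -0.0]
force: [0.1, 0.8, -0.1]
grip_width: 1.001
grip_force: 0.0
```

```bash
python3 -c "
from h import *
import pickle
d=shot('wrist'); pickle.dump(d,open('pics/w1.pkl','wb')); cv2.imwrite('pics/w1.png',cv2.convertScaleAbs(cv2.resize(d['pixels'][:,:,::-1],(800,600),interpolation=cv2.INTER_CUBIC),alpha=1.6)); go([545,-170,180],30)"
```

```text
shift [-0.2458 -0.136   0.0999] rot [-0.0006 -0.0008  0.0006] at [539.8 110.8 280. ] t 1.5
```

View pics/w1.png

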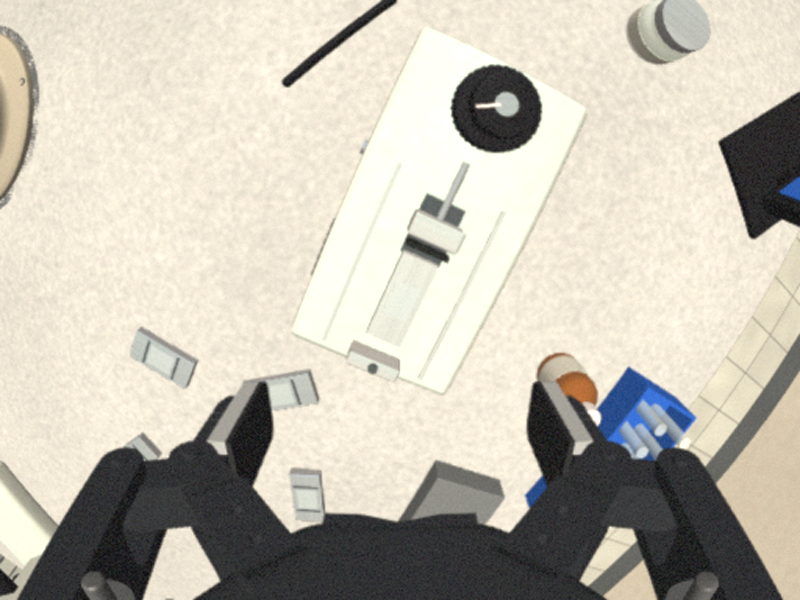

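The wrist view shows the viewer's top corners near (425,28), (586,104), (443,394) and (293,333). The outer knob is at (497,108), the jaw pad at (427,250), the bed from (427,255) to (388,340), and the end stop at (374,362). The target chamber is at (307,495).

```bash
python3 - <<'E'
from h import *
import pickle
np.set_printoptions(precision=1,suppress=True)
d=pickle.load(open('pics/w1.pkl','rb')); k=1.5625
c=onz(d,(np.array([(425,28),(586,104),(443,394),(293,333)])+.5)/k-.5,60)
print(c, c.mean(0), [np.linalg.norm(c[i]-c[(i+1)%4]) for i in range(4)])
for a,b in((3,0),(2,1)): v=c[b]-c[a]; print("yaxis deg",np.degrees(np.arctan2(v[1],v[0])))
im=d['pixels']; g=cv2.cvtColor(im,cv2.COLOR_RGB2GRAY)
m=((g<45)*255).astype(np.uint8); m[:, :270]=0; m[110:]=0; m[:,360:]=0
cs,_=cv2.findContours(m,cv2.RETR_EXTERNAL,cv2.CHAIN_APPROX_NONE); q=max(cs,key=cv2.contourArea)
# outer knob rim: far/near bits; fit circle on world plane z=102
w=onz(d,q[:,0],102)[:,:2]; print("knob circ",cv2.minEnclosingCircle(w.astype(np.float32)),len(q))
for n,u,z in [("stop top inner L",(351,343),86),("stop inner R",(400,362),86),("bedend L",(366,330),72),("bedend R",(406,346),72),("padL",(404,247),87),("padR",(447,262),87),("inner top",(508,104),124),("ch",(307,495),12)]:
    print(n,onz(d,(np.array(u)+.5)/k-.5,z)[0])
E
```

```text
[[466.7 276.3  60. ]
 [606.5 295.1  60. ]
 [636.6  19.9  60. ]
 [494.9   5.7  60. ]] [551.2 149.3  60. ] [np.float64(141.0302584428592), np.float64(276.84221773304563), np.float64(142.4206459994512), np.float64(272.13391241683144)]
yaxis deg 95.94511650208112
yaxis deg 96.24573317968816
knob circ ((541.5469360351562, 240.7251739501953), 31.148902893066406) 155
stop top inner L [539.6  34.   86. ]
stop inner R [581.3  39.1  86. ]
bedend L [546.4  44.4  72. ]
bedend R [581.6  48.5  72. ]
padL [537.3 121.4  87. ]
padR [570.6 127.6  87. ]
inner top [543.4 243.1 124. ]
ch [ 592.5 -197.9   12. ]
```

Request:
{"name": "play_rows", "arguments": {
  "translation": [
    [-0.246,-0.136,0.04],
    [-0.246,-0.136,0.1],
    [-0.246,-0.136,0.1],
    [-0.246,-0.136,0.1],
    [-0.246,-0.136,0.1],
    [-0.246,-0.136,0.1]
  ],
  "rotation": [
    [0,0,0],
    [0,0,0],
    [0,0,0],
    [0,0,0],
    [0,0,0],
    [0,0,0]
  ],
  "gripper": [-1,-1,-1,-1,-1,-1]
}}

```text
time_s: 2.25
eef_pos: [544.8, -171.4, 178.8]
ee_rot: [-0.001, 0.501, 0.866, -0.0]
force: [-0.3, -0.3, -0.1]
grip_width: 1.002
grip_force: 0.0
```

```bash
python3 -c "
from h import *
import pickle
d=shot('wrist'); pickle.dump(d,open('pics/w2.pkl','wb')); cv2.imwrite('pics/w2.png',cv2.convertScaleAbs(cv2.resize(d['pixels'][:,:,::-1],(800,600),interpolation=cv2.INTER_CUBIC),alpha=1.3)); print(d['s']['eef_pos'])"
```

```text
[ 544.75940506 -171.35521171  178.79116663]
```

View pics/w2.png

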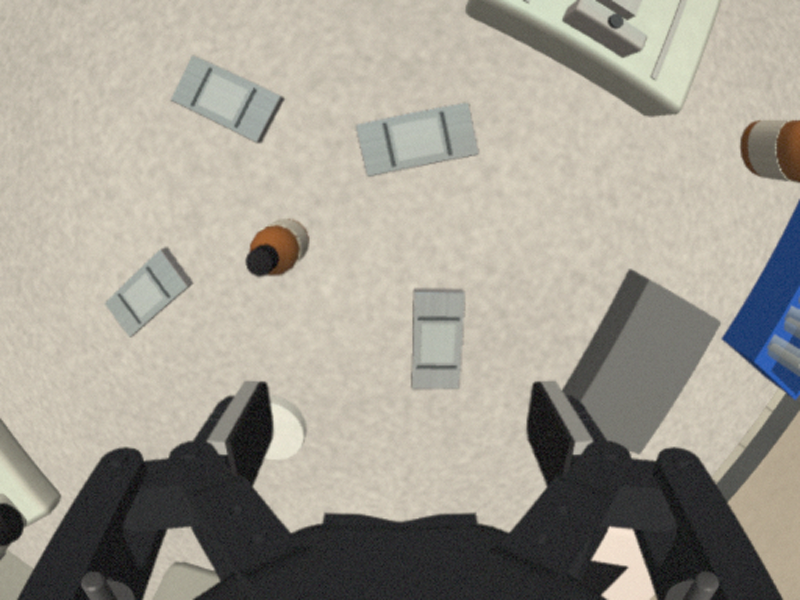

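The target chamber in this view has top corners near (413,290), (464,290), (461,388) and (412,388), and it is almost aligned with the gripper.

```bash
python3 - <<'E'
from h import *
import pickle
np.set_printoptions(precision=1,suppress=True)
d=pickle.load(open('pics/w2.pkl','rb')); k=1.5625
c=onz(d,(np.array([(413.5,290),(464,290.5),(460,388),(412,388)])+.5)/k-.5,12)
print(c, c.mean(0), [np.linalg.norm(c[i]-c[(i+1)%4]) for i in range(4)])
hs=[]
for a,b in((3,0),(2,1)): v=c[b]-c[a]; print("yaxis deg",np.degrees(np.arctan2(v[1],v[0])));hs.append(np.degrees(np.arctan2(v[1],v[0])))
# automatic check: lowish-saturation bluish-grey blob
im=d['pixels'].astype(int); m=((im[:,:,2]-im[:,:,0]>-2)*255).astype(np.uint8)
x0,y0,x1,y1=250,175,310,258; mm=np.zeros_like(m); mm[y0:y1,x0:x1]=m[y0:y1,x0:x1]
mm=cv2.morphologyEx(mm,cv2.MORPH_CLOSE,np.ones((5,5)))
cs,_=cv2.findContours(mm,cv2.RETR_EXTERNAL,cv2.CHAIN_APPROX_NONE); q=max(cs,key=cv2.contourArea)
print(cv2.minAreaRect(onz(d,q[:,0],12)[:,:2].astype(np.float32)))
p=c.mean(0); h=np.mean(hs)-90; print(p,h)
go([p[0],p[1],60],h)
E
```

```text
[[ 559.5 -178.3   12. ]
 [ 590.3 -161.    12. ]
 [ 629.3 -227.3   12. ]
 [ 597.5 -245.2   12. ]] [ 594.2 -202.9   12. ] [np.float64(35.39747029108242), np.float64(76.99057913487185), np.float64(36.464384771790556), np.float64(76.90545221841504)]
yaxis deg 119.68387894534828
yaxis deg 120.47757353284327
((585.5496215820312, -187.4363555908203), (30.173742294311523, 3.5489697456359863), 29.76634979248047)
[ 594.2 -202.9   12. ] 30.08072623909578
shift [-0.1  0.   0.1] rot [-0. -0. -0.] at [ 545.3 -169.9  179.9] t 2.3
```

Request:
{"name": "play_rows", "arguments": {
  "translation": [
    [-0.053,0.026,0.04],
    [-0.053,0.026,0.1],
    [-0.053,0.026,0.14],
    [-0.053,0.026,0.16],
    [-0.053,0.026,0.17],
    [-0.053,0.026,0.177],
    [-0.053,0.026,0.177],
    [-0.053,0.026,0.177]
  ],
  "rotation": [
    [0,0,0],
    [0,0,0],
    [0,0,0],
    [0,0,0],
    [0,0,0],
    [0,0,0],
    [0,0,0],
    [0,0,0]
  ],
  "gripper": [-1,-1,-1,-1,-1,-1,-1,-1]
}}

```text
time_s: 3.3
eef_pos: [595.2, -204.0, 4.3]
ee_rot: [0.001, 0.5, 0.866, 0.0]
force: [0.1, -0.4, -0.6]
grip_width: 1.002
grip_force: 0.0
```

Request:
{"name": "play_rows", "arguments": {
  "translation": [
    [0,0,0],
    [0,0,0],
    [0,0,0],
    [0,0,0],
    [0,0,0],
    [0,0,0],
    [0,0,0],
    [0,0,0]
  ],
  "rotation": [
    [0,0,0],
    [0,0,0],
    [0,0,0],
    [0,0,0],
    [0,0,0],
    [0,0,0],
    [0,0,0],
    [0,0,0]
  ],
  "gripper": [0.3,0.3,0.3,0.3,0.3,0.3,0.3,0.3],
  "force": 40
}}

```text
time_s: 4.3
eef_pos: [595.0, -203.9, 3.7]
ee_rot: [0.0, 0.5, 0.866, -0.0]
force: [0.1, 0.1, 5.0]
grip_width: 0.405
grip_force: 40.5
```

Request:
{"name": "play_rows", "arguments": {
  "translation": [
    [0,0,-0.02],
    [0,0,-0.06],
    [0,0,-0.12],
    [0.05,0.021,-0.14],
    [0.265,0.111,-0.14],
    [0.265,0.111,-0.14],
    [0.265,0.111,-0.14],
    [0.265,0.111,-0.14],
    [0.265,0.111,-0.14],
    [0.265,0.111,-0.14]
  ],
  "rotation": [
    [0,0,0],
    [0,0,0],
    [0,0,0],
    [0,0,0.1],
    [0,0,0.2],
    [0,0,0.3],
    [0,0,0.417],
    [0,0,0.417],
    [0,0,0.417],
    [0,0,0.417]
  ],
  "gripper": [0.3,0.3,0.3,0.3,0.3,0.3,0.3,0.3,0.3,0.3]
}}

```text
time_s: 5.55
eef_pos: [558.3, 80.7, 143.8]
ee_rot: [0.0, 0.668, 0.744, 0.0]
force: [0.6, -0.2, -0.6]
grip_width: 0.404
grip_force: 40.1
```

```bash
python3 -c "
from h import *
import pickle
d=shot('wrist'); pickle.dump(d,open('pics/w3.pkl','wb')); cv2.imwrite('pics/w3.png',cv2.convertScaleAbs(cv2.resize(d['pixels'][:,:,::-1],(800,600),interpolation=cv2.INTER_CUBIC),alpha=1.1)); s=d['s'];print(s['eef_pos'],s['force'],s['grip_width'],s['grip_force'],s['joints'])"
```

```text
[558.31357329  80.73811537 143.79418598] [ 0.56129854 -0.17245188 -0.62052479] 0.4040613731177586 40.11144697666168 [-6.39025587e-02  4.77467347e-01  1.49705084e+00 -3.12219017e-04
  1.16665262e+00 -1.70763542e-01]
```

View pics/w3.png

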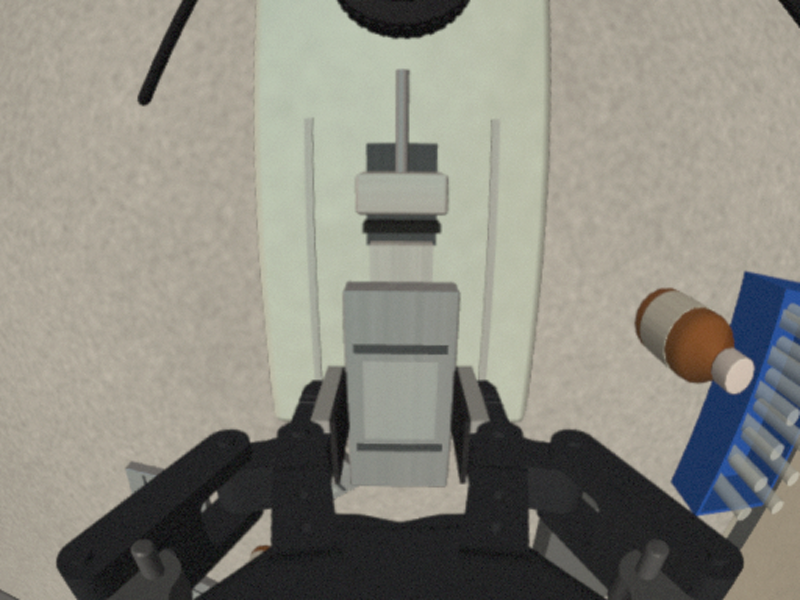

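The chamber is held level and straight, with its top running from (349,290) to (443,480). The jaw pad's black edge spans (364,226)–(439,226), the bed edges are at x≈371 and 433 at row 255, and the rod is at x≈402.

```bash
python3 - <<'E'
from h import *
import pickle
d=pickle.load(open('pics/w3.pkl','rb')); k=1.5625; s=d['s']
Rt=rot(s['ee_rot'])
def T(uv,z): return np.round(Rt.inv().apply(onz(d,(np.array(uv)+.5)/k-.5,z)-s['eef_pos'])[:,:2],1)
print("tool coords (x toward +y viewer, y)")
print("bed edges",T([(370,250),(433,250)],72).tolist())
print("pad top front edge",T([(364,232),(439,232)],87).tolist())
print("jaw block",T([(356,180),(447,180)],95).tolist())
print("groove mid",T([(309.5,122),(495,122),(319,370),(484,370)],60).tolist())
print("housing",T([(259,60),(547,60),(276,400),(525,400)],60).tolist())
print("chamber top",T([(346,291),(459,291),(353,486),(446,486)],s['eef_pos'][2]-3.7+12).tolist())
E
```

```text
tool coords (x toward +y viewer, y)
bed edges [[33.9, -14.1], [33.9, 15.6]]
pad top front edge [[45.0, -15.7], [45.0, 17.0]]
jaw block [[68.1, -18.0], [68.1, 19.2]]
groove mid [[95.6, -43.7], [95.7, 46.0], [-35.0, -44.4], [-35.1, 46.1]]
housing [[129.1, -69.2], [129.5, 72.5], [-54.9, -71.2], [-55.1, 71.9]]
chamber top [[37.6, -16.5], [37.6, 17.8], [-38.2, -17.6], [-38.2, 17.1]]
```

Request:
{"name": "play_rows", "arguments": {
  "translation": [
    [0.001,0.0007,0.03],
    [0.001,0.0007,0.055],
    [0.001,0.0007,0.062],
    [0.001,0.0007,0.065],
    [0.001,0.0007,0.066],
    [0.001,0.0007,0.067],
    [0.001,0.0007,0.067]
  ],
  "rotation": [
    [0,0,0],
    [0,0,0],
    [0,0,0],
    [0,0,0],
    [0,0,0],
    [0,0,0],
    [0,0,0]
  ],
  "gripper": [0.3,0.3,0.3,0.3,0.3,0.3,0.3]
}}

```text
time_s: 6.48
eef_pos: [559.0, 82.3, 76.6]
ee_rot: [0.0, 0.668, 0.744, 0.0]
force: [-0.1, 0.7, -1.0]
grip_width: 0.406
grip_force: 40.1
```

Request:
{"name": "play_rows", "arguments": {
  "translation": [
    [0,0,0.0005],
    [0,0,0.0005]
  ],
  "rotation": [
    [0,0,0],
    [0,0,0]
  ],
  "gripper": [0.3,0.3]
}}

```text
time_s: 6.72
eef_pos: [558.8, 82.3, 75.8]
ee_rot: [0.0, 0.668, 0.744, 0.0]
force: [0.6, 0.0, -0.5]
grip_width: 0.403
grip_force: 40.1
```

Request:
{"name": "play_rows", "arguments": {
  "translation": [
    [0,0,0.0005],
    [0,0,0.0005]
  ],
  "rotation": [
    [0,0,0],
    [0,0,0]
  ],
  "gripper": [0.3,0.3]
}}

```text
time_s: 6.98
eef_pos: [558.9, 82.3, 75.7]
ee_rot: [0.0, 0.668, 0.744, 0.0]
force: [-2.6, 0.3, 3.8]
grip_width: 0.405
grip_force: 40.6
```

Request:
{"name": "play_rows", "arguments": {
  "translation": [
    [0,0,0.0005],
    [0,0,0.0005]
  ],
  "rotation": [
    [0,0,0],
    [0,0,0]
  ],
  "gripper": [0.3,0.3]
}}

```text
time_s: 7.22
eef_pos: [558.9, 82.3, 75.6]
ee_rot: [0.0, 0.668, 0.744, 0.0]
force: [-3.1, 0.1, 9.0]
grip_width: 0.407
grip_force: 41.1
```

Request:
{"name": "play_rows", "arguments": {
  "translation": [
    [0,0,-0.0008],
    [0,0,-0.0008],
    [0,0,-0.0008],
    [0,0,-0.0008],
    [0,0,-0.0008],
    [0,0,-0.02],
    [0,0,-0.06],
    [0,0,-0.1],
    [0,0,-0.13],
    [0,0,-0.13]
  ],
  "rotation": [
    [0,0,0],
    [0,0,0],
    [0,0,0],
    [0,0,0],
    [0,0,0],
    [0,0,0],
    [0,0,0],
    [0,0,0],
    [0,0,0],
    [0,0,0]
  ],
  "gripper": [0.0,-0.3,-0.6,-1,-1,-1,-1,-1,-1,-1]
}}

```text
time_s: 8.48
eef_pos: [559.7, 82.3, 206.9]
ee_rot: [0.002, 0.668, 0.744, 0.001]
force: [-0.1, 0.4, 0.2]
grip_width: 0.997
grip_force: 0.0
```

```bash
python3 -c "
from h import *
import pickle
d=shot('wrist'); pickle.dump(d,open('pics/w4.pkl','wb')); cv2.imwrite('pics/w4.png',cv2.convertScaleAbs(cv2.resize(d['pixels'][:,:,::-1],(800,600),interpolation=cv2.INTER_CUBIC),alpha=1.1)); s=d['s'];print(s['eef_pos'],s['joints'])"
```

```text
[559.65372622  82.26569465 206.89766209] [-6.11357623e-02  4.18657224e-01  1.41272927e+00  2.25369655e-05
  1.30580780e+00 -1.68161673e-01]
```

View pics/w4.png

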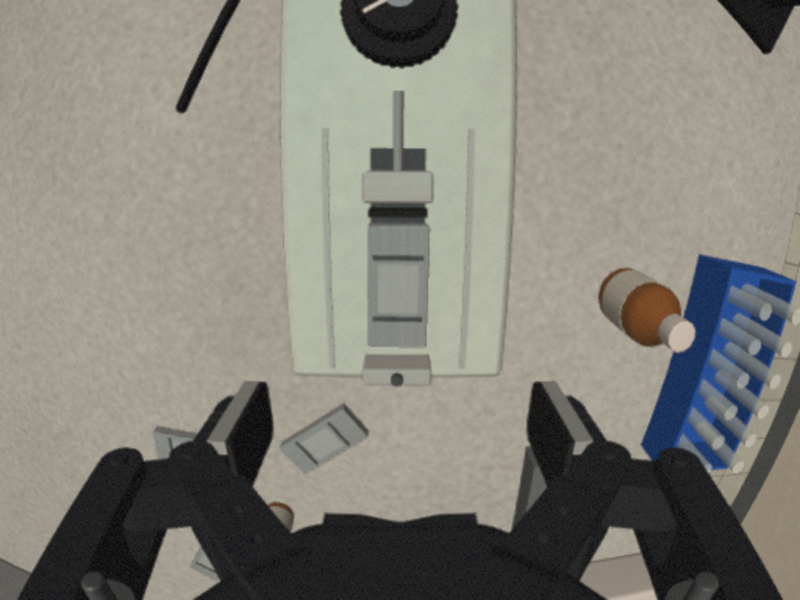

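The chamber lies flat and straight on the bed, (368,225)–(428,347), and free of the gripper. The gap to the pad is at row ≈217 and the end stop is at row ≈356. Next I'll move above the knob.

```bash
python3 -c "
from h import *
import pickle
d=pickle.load(open('pics/w4.pkl','rb')); k=1.5625; s=d['s'];Rt=rot(s['ee_rot'])
T=lambda uv,z: np.round(Rt.inv().apply(onz(d,(np.array(uv)+.5)/k-.5,z)-s['eef_pos'])[:,:2],1).tolist()
print(T([(368,226),(428,226),(369,346),(427,346)],84),T([(400,217)],87),T([(397,356)],86),T([(341,10),(457,10),(400,67)],102))
go([541.7,242,190],31)"
```

```text
[[37.7, -18.4], [37.6, 16.2], [-37.2, -19.2], [-37.3, 16.9]] [[43.2, 0.1]] [[-43.2, -1.8]] [[159.3, -31.1], [159.3, 30.2], [126.0, 0.1]]
shift [ 1.607e-01 -1.000e-04  1.500e-02] rot [ 1.000e-03  4.000e-04 -4.341e-01] at [558.9  82.3 205. ] t 8.525
```

Request:
{"name": "play_rows", "arguments": {
  "translation": [
    [0.04,0,0.0],
    [0.1,0,0.0],
    [0.16,0,0.0],
    [0.16,0,0.015],
    [0.16,0,0.015],
    [0.16,0,0.015],
    [0.16,0,0.015]
  ],
  "rotation": [
    [0,0,-0.1],
    [0,0,-0.25],
    [0,0,-0.434],
    [0,0,-0.434],
    [0,0,-0.434],
    [0,0,-0.434],
    [0,0,-0.434]
  ],
  "gripper": [-1,-1,-1,-1,-1,-1,-1]
}}

```text
time_s: 9.4
eef_pos: [542.2, 240.4, 190.1]
ee_rot: [0.0, 0.493, 0.87, 0.0]
force: [0.7, -0.4, 1.1]
grip_width: 1.005
grip_force: 0.0
```

```bash
python3 -c "
from h import *
import pickle
d=shot('wrist'); pickle.dump(d,open('pics/w5.pkl','wb')); cv2.imwrite('pics/w5.png',cv2.convertScaleAbs(cv2.resize(d['pixels'][150:384,100:412,::-1],(800,600),interpolation=cv2.INTER_CUBIC),alpha=2.0)); s=d['s'];print(s['eef_pos'],s['joints'])"
```

```text
[542.16451298 240.3964951  190.07748308] [ 2.19997284e-01  4.94354852e-01  1.34285503e+00 -5.05613184e-05
  1.30396351e+00 -3.19064372e-01]
```

View pics/w5.png

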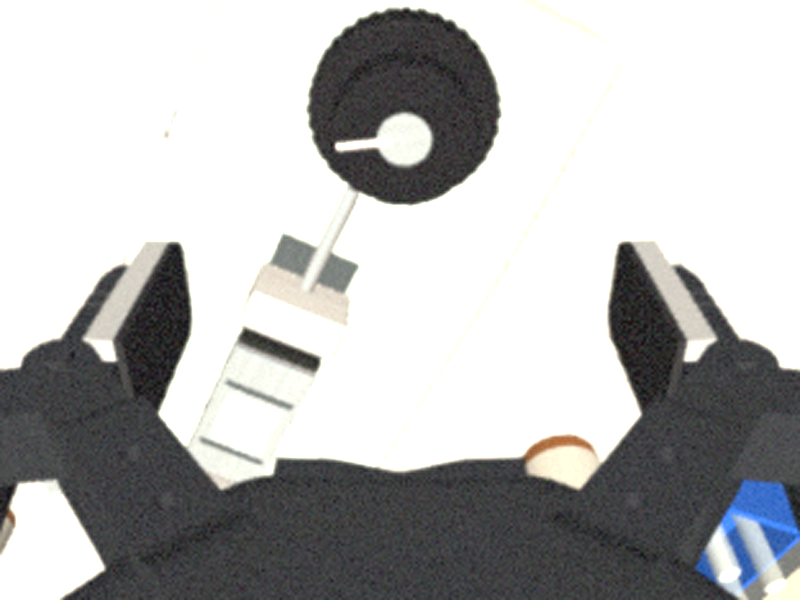

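The knobs are at crop pixel ≈(404,107), with the outer rim spanning x 308–500 and its top at row 8. The cap centre of the inner knob is at (405,138).

```bash
python3 -c "
from h import *
import pickle
d=pickle.load(open('pics/w5.pkl','rb')); s=d['s'];Rt=rot(s['ee_rot'])
T=lambda uv,z: np.round(Rt.inv().apply(onz(d,np.array(uv)*.39+[100,150]-.3,z)-s['eef_pos'])[:,:2],1).tolist()
print(T([(405,138)],124),T([(308,107),(500,107),(404,8)],102),T([(404,8),(308,107)],90))
go([541.7,242,72],31)"
```

```text
[[1.9, 1.3]] [[4.4, -29.5], [4.3, 31.9], [36.2, 1.1]] [[34.1, 1.2], [0.6, -31.0]]
shift [0.0015 0.0003 0.1181] rot [ 0.0005  0.0002 -0.0017] at [542.1 240.6 190.1] t 9.45
```

Request:
{"name": "play_rows", "arguments": {
  "translation": [
    [0.0025,0.001,0.02],
    [0.0025,0.001,0.06],
    [0.0025,0.001,0.09],
    [0.0025,0.001,0.11],
    [0.0025,0.001,0.12],
    [0.0025,0.001,0.123],
    [0.0025,0.001,0.123]
  ],
  "rotation": [
    [0,0,0],
    [0,0,0],
    [0,0,0],
    [0,0,0],
    [0,0,0],
    [0,0,0],
    [0,0,0]
  ],
  "gripper": [-1,-1,-1,-1,-1,-1,-1]
}}

```text
time_s: 10.32
eef_pos: [541.7, 244.0, 67.4]
ee_rot: [0.0, 0.493, 0.87, 0.0]
force: [-1.0, -0.4, -0.1]
grip_width: 0.998
grip_force: 0.0
```

Request:
{"name": "play_rows", "arguments": {
  "translation": [
    [0,0,0],
    [0,0,0],
    [0,0,0],
    [0,0,0],
    [0,0,0]
  ],
  "rotation": [
    [0,0,0],
    [0,0,0],
    [0,0,0],
    [0,0,0],
    [0,0,0]
  ],
  "gripper": [-0.2,-0.2,-0.2,-0.2,-0.2],
  "force": 60
}}

```text
time_s: 10.95
eef_pos: [541.5, 244.1, 67.9]
ee_rot: [0.0, 0.492, 0.87, 0.0]
force: [-3.2, -0.4, 6.3]
grip_width: 0.709
grip_force: 64.6
```

```bash
cat > st.py <<'E'
from h import *
s=ctrl.sense(); y=rot(s["ee_rot"]).as_matrix()[:,1]
print("t %.2f pos %s yaw %.4f F %s T %s w %.3f gf %.1f j6 %.3f tau6 %.3f"%(s["time_s"],np.round(s["eef_pos"],1),np.arctan2(y[1],y[0]),np.round(s["force"],1),np.round(s["wrist_torque"],3),s["grip_width"],s["grip_force"],s["joints"][5],s["tau"][5]))
E
python3 st.py; python3 -c "
from h import *
d=shot('wrist'); cv2.imwrite('pics/w6.png',cv2.convertScaleAbs(cv2.resize(d['pixels'][:,:,::-1],(800,600),interpolation=cv2.INTER_CUBIC),alpha=1.5))"
```

```text
t 10.95 pos [541.5 244.1  67.9] yaw 0.5411 F [-3.2 -0.4  6.3] T [-0.201  0.444  0.013] w 0.709 gf 64.6 j6 -0.315 tau6 -0.021
```

View pics/w6.png

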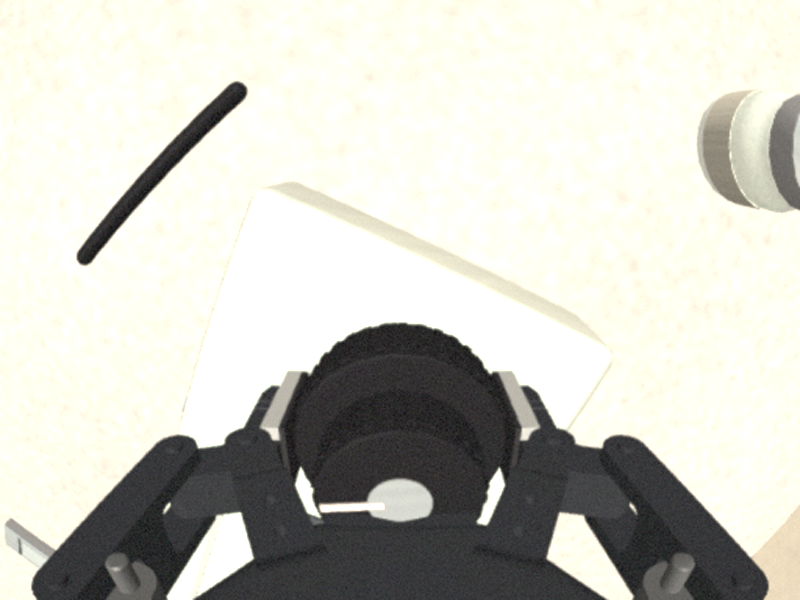

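The pads hold only the outer knob, closed at (290,420) and (515,420). The inner knob, with its index line at (350,507), is clear of the fingers.

Request:
{"name": "play_rows", "arguments": {
  "translation": [
    [0,0,0],
    [0,0,0],
    [0,0,0],
    [0,0,0]
  ],
  "rotation": [
    [0,0,0.03],
    [0,0,0.06],
    [0,0,0.09],
    [0,0,0.12]
  ],
  "gripper": [-0.2,-0.2,-0.2,-0.2]
}}

```text
time_s: 11.5
eef_pos: [541.7, 244.2, 67.9]
ee_rot: [0.001, 0.544, 0.839, 0.0]
force: [-0.8, -0.1, 5.0]
grip_width: 0.708
grip_force: 64.9
```

```bash
python3 st.py
```

```text
t 11.50 pos [541.7 244.2  67.9] yaw 0.4213 F [-0.8 -0.1  5. ] T [-0.086  0.326  0.5  ] w 0.708 gf 64.9 j6 -0.194 tau6 0.176
```

Request:
{"name": "play_rows", "arguments": {
  "translation": [
    [0,0,0],
    [0,0,0],
    [0,0,0],
    [0,0,0]
  ],
  "rotation": [
    [0,0,0.03],
    [0,0,0.06],
    [0,0,0.09],
    [0,0,0.12]
  ],
  "gripper": [-0.2,-0.2,-0.2,-0.2]
}}

```text
time_s: 12.0
eef_pos: [541.9, 244.2, 67.9]
ee_rot: [0.001, 0.593, 0.805, 0.001]
force: [1.0, 1.0, 5.3]
grip_width: 0.707
grip_force: 64.9
```

```bash
python3 st.py
```

```text
t 12.00 pos [541.9 244.2  67.9] yaw 0.3009 F [1.  1.  5.3] T [-0.038  0.219  0.518] w 0.707 gf 64.9 j6 -0.074 tau6 0.202
```

Request:
{"name": "play_rows", "arguments": {
  "translation": [
    [0,0,0],
    [0,0,0],
    [0,0,0],
    [0,0,0]
  ],
  "rotation": [
    [0,0,0.03],
    [0,0,0.06],
    [0,0,0.09],
    [0,0,0.12]
  ],
  "gripper": [-0.2,-0.2,-0.2,-0.2]
}}

```text
time_s: 12.5
eef_pos: [542.1, 244.3, 67.9]
ee_rot: [0.001, 0.64, 0.768, 0.001]
force: [2.8, 1.7, 6.7]
grip_width: 0.709
grip_force: 64.9
```

```bash
python3 st.py
```

```text
t 12.50 pos [542.1 244.3  67.9] yaw 0.1806 F [2.8 1.7 6.7] T [0.126 0.087 0.488] w 0.709 gf 64.9 j6 0.046 tau6 0.195
```

Request:
{"name": "play_rows", "arguments": {
  "translation": [
    [0,0,0],
    [0,0,0]
  ],
  "rotation": [
    [0,0,0.02],
    [0,0,0.04]
  ],
  "gripper": [-0.2,-0.2]
}}

```text
time_s: 12.75
eef_pos: [542.2, 244.3, 67.9]
ee_rot: [0.001, 0.656, 0.755, 0.001]
force: [3.9, 1.7, 4.7]
grip_width: 0.714
grip_force: 64.9
```

```bash
python3 st.py
```

```text
t 12.75 pos [542.2 244.3  67.9] yaw 0.1408 F [3.9 1.7 4.7] T [0.07  0.003 0.536] w 0.714 gf 64.9 j6 0.086 tau6 0.311
```

Request:
{"name": "play_rows", "arguments": {
  "translation": [
    [0,0,0],
    [0,0,0]
  ],
  "rotation": [
    [0,0,0.02],
    [0,0,0.04]
  ],
  "gripper": [-0.2,-0.2]
}}

```text
time_s: 13.0
eef_pos: [542.3, 244.3, 67.9]
ee_rot: [0.001, 0.671, 0.742, 0.001]
force: [3.7, 1.3, 5.9]
grip_width: 0.709
grip_force: 64.9
```

```bash
python3 st.py
```

```text
t 13.00 pos [542.3 244.3  67.9] yaw 0.1008 F [3.7 1.3 5.9] T [0.111 0.    0.492] w 0.709 gf 64.9 j6 0.126 tau6 0.307
```

Request:
{"name": "play_rows", "arguments": {
  "translation": [
    [0,0,0],
    [0,0,0]
  ],
  "rotation": [
    [0,0,0.02],
    [0,0,0.04]
  ],
  "gripper": [-0.2,-0.2]
}}

```text
time_s: 13.25
eef_pos: [542.4, 244.3, 67.9]
ee_rot: [0.001, 0.685, 0.728, 0.001]
force: [3.5, 2.0, 4.9]
grip_width: 0.71
grip_force: 64.9
```

```bash
python3 st.py
```

```text
t 13.25 pos [542.4 244.3  67.9] yaw 0.0607 F [3.5 2.  4.9] T [ 0.183 -0.136  0.502] w 0.710 gf 64.9 j6 0.166 tau6 0.318
```

Request:
{"name": "play_rows", "arguments": {
  "translation": [
    [0,0,0],
    [0,0,0]
  ],
  "rotation": [
    [0,0,0.02],
    [0,0,0.04]
  ],
  "gripper": [-0.2,-0.2]
}}

```text
time_s: 13.5
eef_pos: [542.4, 244.3, 67.9]
ee_rot: [0.001, 0.7, 0.714, 0.001]
force: [4.8, 2.0, 4.8]
grip_width: 0.708
grip_force: 64.9
```

```bash
python3 st.py
```

```text
t 13.50 pos [542.4 244.3  67.9] yaw 0.0206 F [4.8 2.  4.8] T [ 0.169 -0.081  0.5  ] w 0.708 gf 64.9 j6 0.206 tau6 0.312
```

Request:
{"name": "play_rows", "arguments": {
  "translation": [
    [0,0,0],
    [0,0,0]
  ],
  "rotation": [
    [0,0,0.02],
    [0,0,0.04]
  ],
  "gripper": [-0.2,-0.2]
}}

```text
time_s: 13.75
eef_pos: [542.5, 244.3, 67.9]
ee_rot: [0.001, 0.714, 0.7, 0.002]
force: [4.1, 2.2, 4.2]
grip_width: 0.712
grip_force: 64.9
```

```bash
python3 st.py
```

```text
t 13.75 pos [542.5 244.3  67.9] yaw -0.0195 F [4.1 2.2 4.2] T [ 0.239 -0.26   0.511] w 0.712 gf 64.9 j6 0.246 tau6 0.313
```

Request:
{"name": "play_rows", "arguments": {
  "translation": [
    [0,0,0],
    [0,0,0]
  ],
  "rotation": [
    [0,0,0.02],
    [0,0,0.04]
  ],
  "gripper": [-0.2,-0.2]
}}

```text
time_s: 14.0
eef_pos: [542.6, 244.3, 67.9]
ee_rot: [0.001, 0.728, 0.686, 0.002]
force: [5.5, 2.4, 4.9]
grip_width: 0.709
grip_force: 64.9
```

```bash
python3 st.py
```

```text
t 14.00 pos [542.6 244.3  67.9] yaw -0.0595 F [5.5 2.4 4.9] T [ 0.276 -0.215  0.473] w 0.709 gf 64.9 j6 0.286 tau6 0.314
```

```bash
python3 -c "
from h import *
d=shot('scene'); a=np.load('pics/scene0.npy'); c=lambda i: cv2.resize(i[160:250,220:360,::-1],(800,514),interpolation=cv2.INTER_CUBIC)[:, :]
im=np.hstack([cv2.resize(c(a)[:,:800],(400,300)),cv2.resize(c(d['pixels']),(400,300))]); 
cv2.imwrite('pics/s1.png',cv2.convertScaleAbs(im,alpha=1.3))
dt=shot('top'); np.save('pics/top1.npy',dt['pixels']); np.save('pics/scene1.npy',d['pixels'])"
```

```text
(no output)
```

View pics/s1.png

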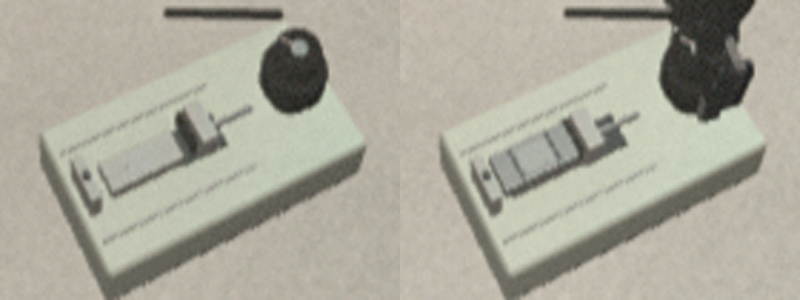

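The jaw has moved along and is now against the chamber, at (585,130) in the right half. A small gap is left at the end stop, near (492,185).

Request:
{"name": "play_rows", "arguments": {
  "translation": [
    [0,0,0],
    [0,0,0]
  ],
  "rotation": [
    [0,0,0.015],
    [0,0,0.03]
  ],
  "gripper": [-0.2,-0.2]
}}

```text
time_s: 14.35
eef_pos: [542.6, 244.3, 67.9]
ee_rot: [0.001, 0.738, 0.675, 0.002]
force: [5.2, 1.7, 4.6]
grip_width: 0.707
grip_force: 64.9
```

```bash
python3 st.py
```

```text
t 14.35 pos [542.6 244.3  67.9] yaw -0.0894 F [5.2 1.7 4.6] T [ 0.277 -0.333  0.525] w 0.707 gf 64.9 j6 0.316 tau6 0.365
```

Request:
{"name": "play_rows", "arguments": {
  "translation": [
    [0,0,0],
    [0,0,0]
  ],
  "rotation": [
    [0,0,0.015],
    [0,0,0.03]
  ],
  "gripper": [-0.2,-0.2]
}}

```text
time_s: 14.6
eef_pos: [542.7, 244.3, 67.9]
ee_rot: [0.001, 0.748, 0.664, 0.002]
force: [5.7, 1.6, 4.1]
grip_width: 0.714
grip_force: 64.9
```

```bash
python3 st.py
```

```text
t 14.60 pos [542.7 244.3  67.9] yaw -0.1194 F [5.7 1.6 4.1] T [ 0.27  -0.313  0.47 ] w 0.714 gf 64.9 j6 0.346 tau6 0.367
```

Request:
{"name": "play_rows", "arguments": {
  "translation": [
    [0,0,0],
    [0,0,0]
  ],
  "rotation": [
    [0,0,0.015],
    [0,0,0.03]
  ],
  "gripper": [-0.2,-0.2]
}}

```text
time_s: 14.85
eef_pos: [542.7, 244.3, 67.9]
ee_rot: [0.001, 0.758, 0.652, 0.002]
force: [6.1, 1.2, 4.1]
grip_width: 0.708
grip_force: 64.8
```

```bash
python3 st.py
```

```text
t 14.85 pos [542.7 244.3  67.9] yaw -0.1494 F [6.1 1.2 4.1] T [ 0.277 -0.344  0.512] w 0.708 gf 64.8 j6 0.376 tau6 0.367
```

Request:
{"name": "play_rows", "arguments": {
  "translation": [
    [0,0,0],
    [0,0,0]
  ],
  "rotation": [
    [0,0,0.015],
    [0,0,0.03]
  ],
  "gripper": [-0.2,-0.2]
}}

```text
time_s: 15.1
eef_pos: [542.8, 244.3, 67.9]
ee_rot: [0.001, 0.768, 0.641, 0.002]
force: [6.4, 1.4, 3.8]
grip_width: 0.71
grip_force: 64.8
```

```bash
python3 st.py
```

```text
t 15.10 pos [542.8 244.3  67.9] yaw -0.1795 F [6.4 1.4 3.8] T [ 0.266 -0.465  0.53 ] w 0.710 gf 64.8 j6 0.406 tau6 0.367
```

Request:
{"name": "play_rows", "arguments": {
  "translation": [
    [0,0,0],
    [0,0,0]
  ],
  "rotation": [
    [0,0,0.015],
    [0,0,0.03]
  ],
  "gripper": [-0.2,-0.2]
}}

```text
time_s: 15.35
eef_pos: [542.8, 244.3, 67.9]
ee_rot: [0.001, 0.777, 0.629, 0.002]
force: [7.2, 0.5, 3.6]
grip_width: 0.71
grip_force: 64.8
```

```bash
python3 st.py
```

```text
t 15.35 pos [542.8 244.3  67.9] yaw -0.2095 F [7.2 0.5 3.6] T [ 0.31  -0.475  0.542] w 0.710 gf 64.8 j6 0.436 tau6 0.368
```

Request:
{"name": "play_rows", "arguments": {
  "translation": [
    [0,0,0],
    [0,0,0]
  ],
  "rotation": [
    [0,0,0.015],
    [0,0,0.03]
  ],
  "gripper": [-0.2,-0.2]
}}

```text
time_s: 15.6
eef_pos: [542.9, 244.3, 67.9]
ee_rot: [0.001, 0.787, 0.618, 0.002]
force: [6.5, 2.4, 3.8]
grip_width: 0.707
grip_force: 64.8
```

```bash
python3 st.py
```

```text
t 15.60 pos [542.9 244.3  67.9] yaw -0.2395 F [6.5 2.4 3.8] T [ 0.303 -0.479  0.509] w 0.707 gf 64.8 j6 0.466 tau6 0.368
```

Request:
{"name": "play_rows", "arguments": {
  "translation": [
    [0,0,0],
    [0,0,0]
  ],
  "rotation": [
    [0,0,0.015],
    [0,0,0.03]
  ],
  "gripper": [-0.2,-0.2]
}}

```text
time_s: 15.85
eef_pos: [543.0, 244.3, 67.9]
ee_rot: [0.001, 0.796, 0.606, 0.002]
force: [7.4, 1.7, 2.6]
grip_width: 0.709
grip_force: 64.8
```

```bash
python3 st.py
```

```text
t 15.85 pos [543.  244.3  67.9] yaw -0.2695 F [7.4 1.7 2.6] T [ 0.345 -0.52   0.55 ] w 0.709 gf 64.8 j6 0.496 tau6 0.407
```

Request:
{"name": "play_rows", "arguments": {
  "translation": [
    [0,0,0],
    [0,0,0]
  ],
  "rotation": [
    [0,0,0.015],
    [0,0,0.03]
  ],
  "gripper": [-0.2,-0.2]
}}

```text
time_s: 16.1
eef_pos: [543.0, 244.3, 67.9]
ee_rot: [0.001, 0.805, 0.594, 0.002]
force: [8.3, 1.8, 3.5]
grip_width: 0.708
grip_force: 64.8
```

```bash
python3 st.py
```

```text
t 16.10 pos [543.  244.3  67.9] yaw -0.2992 F [8.3 1.8 3.5] T [ 0.305 -0.588  0.697] w 0.708 gf 64.8 j6 0.526 tau6 0.511
```

Request:
{"name": "play_rows", "arguments": {
  "translation": [
    [0,0,0],
    [0,0,0]
  ],
  "rotation": [
    [0,0,0.015],
    [0,0,0.03]
  ],
  "gripper": [-0.2,-0.2]
}}

```text
time_s: 16.35
eef_pos: [543.0, 244.2, 67.9]
ee_rot: [0.001, 0.813, 0.582, 0.002]
force: [7.8, 0.6, 3.1]
grip_width: 0.706
grip_force: 64.7
```

```bash
python3 st.py
```

```text
t 16.35 pos [543.  244.2  67.9] yaw -0.3291 F [7.8 0.6 3.1] T [ 0.383 -0.626  0.769] w 0.706 gf 64.7 j6 0.555 tau6 0.614
```

Request:
{"name": "play_rows", "arguments": {
  "translation": [
    [0,0,0],
    [0,0,0],
    [0,0,0],
    [0,0,0],
    [0,0,0],
    [0,0,-0.02],
    [0,0,-0.06],
    [0,0,-0.1],
    [0,0,-0.14],
    [0,0,-0.14]
  ],
  "rotation": [
    [0,0,0.03],
    [0,0,0.03],
    [0,0,0.03],
    [0,0,0.03],
    [0,0,0.03],
    [0,0,0.03],
    [0,0,0.03],
    [0,0,0.03],
    [0,0,0.03],
    [0,0,0.03]
  ],
  "gripper": [-1,-1,-1,-1,-1,-1,-1,-1,-1,-1]
}}

```text
time_s: 17.6
eef_pos: [542.4, 244.3, 210.0]
ee_rot: [0.001, 0.822, 0.57, 0.003]
force: [-0.1, 0.3, 0.8]
grip_width: 1.0
grip_force: 0.0
```

I put a stray 0.03 rad turn into the release move, so it may have tightened the jaw further. I'll regrip and check the clamping torque with very small turns.

Request:
{"name": "play_rows", "arguments": {
  "translation": [
    [0,0,0.04],
    [0,0,0.09],
    [0,0,0.12],
    [0,0,0.135],
    [0,0,0.14],
    [0,0,0.142],
    [0,0,0.142]
  ],
  "rotation": [
    [0,0,0],
    [0,0,0],
    [0,0,0],
    [0,0,0],
    [0,0,0],
    [0,0,0],
    [0,0,0]
  ],
  "gripper": [-1,-1,-1,-1,-1,-1,-1]
}}

```text
time_s: 18.48
eef_pos: [541.7, 244.2, 65.6]
ee_rot: [0.0, 0.822, 0.57, 0.001]
force: [-0.2, 0.5, 1.1]
grip_width: 1.0
grip_force: 0.0
```

Request:
{"name": "play_rows", "arguments": {
  "translation": [
    [0,0,0],
    [0,0,0],
    [0,0,0],
    [0,0,0],
    [0,0,0]
  ],
  "rotation": [
    [0,0,0],
    [0,0,0],
    [0,0,0],
    [0,0,0],
    [0,0,0]
  ],
  "gripper": [-0.2,-0.2,-0.2,-0.2,-0.2],
  "force": 60
}}

```text
time_s: 19.1
eef_pos: [543.0, 243.7, 66.4]
ee_rot: [0.001, 0.822, 0.569, 0.002]
force: [2.7, -3.8, 5.4]
grip_width: 0.71
grip_force: 64.6
```

```bash
python3 st.py
```

```text
t 19.10 pos [543.  243.7  66.4] yaw -0.3593 F [ 2.7 -3.8  5.4] T [-0.59  -0.68  -0.125] w 0.710 gf 64.6 j6 0.586 tau6 -0.076
```

Request:
{"name": "play_rows", "arguments": {
  "translation": [
    [0,0,0]
  ],
  "rotation": [
    [0,0,0.004]
  ],
  "gripper": [-0.2]
}}

```text
time_s: 19.23
eef_pos: [543.0, 243.7, 66.4]
ee_rot: [0.002, 0.823, 0.568, 0.002]
force: [2.9, -3.8, 5.6]
grip_width: 0.71
grip_force: 64.9
```

```bash
python3 st.py
```

```text
t 19.23 pos [543.  243.7  66.4] yaw -0.3622 F [ 2.9 -3.8  5.6] T [-0.495 -0.723  0.729] w 0.710 gf 64.9 j6 0.589 tau6 0.656
```

Request:
{"name": "play_rows", "arguments": {
  "translation": [
    [0,0,0]
  ],
  "rotation": [
    [0,0,0.003]
  ],
  "gripper": [-0.2]
}}

```text
time_s: 19.35
eef_pos: [543.0, 243.6, 66.3]
ee_rot: [0.002, 0.824, 0.567, 0.002]
force: [3.9, -3.2, 5.3]
grip_width: 0.71
grip_force: 64.9
```

```bash
python3 st.py
```

```text
t 19.35 pos [543.  243.6  66.3] yaw -0.3644 F [ 3.9 -3.2  5.3] T [-0.561 -0.65   0.83 ] w 0.710 gf 64.9 j6 0.591 tau6 0.756
```

Request:
{"name": "play_rows", "arguments": {
  "translation": [
    [0,0,0]
  ],
  "rotation": [
    [0,0,0.002]
  ],
  "gripper": [-0.2]
}}

```text
time_s: 19.48
eef_pos: [543.0, 243.6, 66.3]
ee_rot: [0.002, 0.824, 0.566, 0.002]
force: [2.9, -3.5, 5.9]
grip_width: 0.71
grip_force: 64.9
```

```bash
python3 st.py
```

```text
t 19.48 pos [543.  243.6  66.3] yaw -0.3663 F [ 2.9 -3.5  5.9] T [-0.581 -0.638  0.779] w 0.710 gf 64.9 j6 0.593 tau6 0.765
```

The torque levels off at about 0.79 N m. Against 0.51 N m for the free jaw, that puts the clamping force at about 11 N. Now I'll release with no rotation.

Request:
{"name": "play_rows", "arguments": {
  "translation": [
    [0,0,0],
    [0,0,0],
    [0,0,0],
    [0,0,0],
    [0,0,0],
    [0,0,-0.02],
    [0,0,-0.06],
    [0,0,-0.1],
    [0,0,-0.14],
    [0,0,-0.14]
  ],
  "rotation": [
    [0,0,0],
    [0,0,0],
    [0,0,0],
    [0,0,0],
    [0,0,0],
    [0,0,0],
    [0,0,0],
    [0,0,0],
    [0,0,0],
    [0,0,0]
  ],
  "gripper": [-1,-1,-1,-1,-1,-1,-1,-1,-1,-1]
}}

```text
time_s: 20.72
eef_pos: [542.4, 244.4, 208.0]
ee_rot: [0.001, 0.824, 0.566, 0.003]
force: [-0.2, 0.1, -1.0]
grip_width: 1.0
grip_force: 0.0
```

```bash
python3 -c "
from h import *
d=shot('scene'); e=shot('wrist')
a=cv2.resize(d['pixels'][160:250,220:360,::-1],(400,300),interpolation=cv2.INTER_CUBIC); b=cv2.resize(e['pixels'][:,:,::-1],(400,300))
cv2.imwrite('pics/end.png',cv2.convertScaleAbs(np.hstack([a,b]),alpha=1.3))"
```

```text
(no output)
```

View pics/end.png

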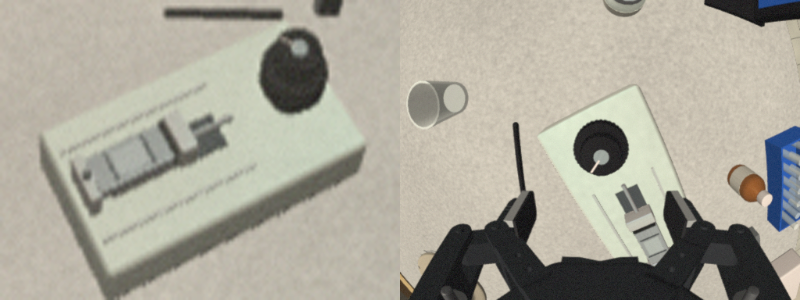

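The chamber sits flat between the end stop (90,180) and the jaw (185,130). The inner knob's index line at (285,42) is where it was at the start, and the gripper is clear.

```bash
python3 -c "
from rig import ctrl
print(ctrl.finish_job())"
```

```text
the job is handed in; nothing more can be done
None
```

The job is handed in at about 21 s: the chamber lies flat on the bed, clamped against the end stop at about 11 N by torque feel, inner knob unturned; a stray 0.03 rad turn slipped into my first release, so I regripped, found the force still about 11 N, and let go cleanly.

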